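# Bring the bronze strip under the loupe

### The job

At the viewing stand, push the arms of the four-armed carousel round with a fingertip until the tray holding the green bronze strip stands at the viewing place that the red triangle points to. Then push the blue arm of the loupe round until it stops, so that its lens is centred over the strip. Only push: leave the four finds untouched in their trays, leave everything else on the table where it is, and finish with the hand clear.

Things in the scene. Friction and masses are not known exactly. Their poses are not given: they have to be found in the camera images.
- stand: Grey board, 290 x 540 x 12 mm, fixed to the table; it carries the carousel and the loupe. Its origin is under its middle; its x axis (290 mm side) points about away from the robot and its y axis (long side) towards the loupe end. Its place and yaw vary.
- view_place (a point): The viewing place, at tray height (50 mm above the table): where the middle of the strip's tray must come. It is 120 mm from the carousel axis, on the line from that axis to the loupe post. A flat red triangle on the board, 31 mm wide and 30 mm long, lies on the same line, its tip 30 mm beyond this point on the loupe side, pointing at it.
- hub (a point): Carousel axis (vertical), 55 mm above the table, at mid-height of its four aluminium arms. These stand 90 degrees apart, each a bar 10 mm wide, from 48 to 62 mm above the table, bare from 20 to 96 mm from the axis. The carousel turns without end both ways and stays where it is left; about 1 N at 66 mm from the axis turns it.
- carousel_base: Foot of the carousel, origin on the carousel axis, on the board's top 12 mm above the table. Radius 38 mm up to 22 mm above the table, then a 12 mm radius column; otherwise the space under the arms is open down to the board. Above it the black hub, radius 20 mm, reaches 68 mm above the table and its brass stud 74 mm.
- strip_tray (a point): Middle of the tray holding the green strip, 120 mm from the axis. Its arm lies on the line from the hub to here; the other arms stand at 90, 180 and 270 degrees from it. All four arms end in such a white open square tray, 48 mm outside, 3 mm walls, from 48 to 62 mm above the table, reaching from 96 to 144 mm from the axis.
- strip_mid (a point): Middle of the green bronze strip, 36 x 14 x 9 mm, loose in its tray, lying on the tray floor about 51 mm above the table; about 3 mm of play in the tray along its length.
- coin_mid (a point): Middle of a copper coin, 26 mm across, 5 mm thick, loose in another tray. Not to be touched.
- sherd_red_mid (a point): Middle of a red earthenware sherd, about 30 mm, loose in another tray. Not to be touched.
- sherd_blue_mid (a point): Middle of a blue and white china sherd, about 28 mm, loose in another tray. Not to be touched.
- loupe_pivot (a point): Vertical axis of the loupe arm, on top of a post, 100 mm above the table; the black boss there has 14 mm radius and reaches 112 mm above the table. The axis is 290 mm from the carousel axis and 170 mm from the viewing place.
- loupe_arm (a point): A point in the middle of the blue loupe arm, 85 mm from its axis, 100 mm above the table. The arm is a bar 12 mm wide and 16 mm high (92 to 108 mm above the table), blue from 14 mm to 136 mm from the axis, with the lens at its end. Friction holds it where it is left; about 1 N here turns it.
- lens (a point): Middle of the round clear lens with black rim (76 mm outside) at the end of the blue arm, 170 mm from the pivot, 100 mm above the table.
- loupe (a joint): Angle of the loupe arm, rad: 0 at its firm stop, with the lens centred over the viewing place; larger when swung away, anticlockwise seen from above, i.e. away from the robot (at most 1.7). It starts between 0.8 and 1.5 and is pushed clockwise, seen from above, to 0.
- tin: Small round green tin with a pale lid, 48 mm across, 24 mm high, loose on the grey board, robot side of the loupe post; origin under its centre. Bystander.
- amber_bottle: Amber reagent bottle with blue cap, 64 mm across, 150 mm high, on the table to the left (+y); origin under its centre. Bystander.
- amber_bottle2: Second bottle of the same kind, also to the left. Bystander.
- water_bottle: Clear bottle with green cap, 60 mm across, 190 mm high, on the table to the right (-y); origin under its centre. Bystander.
- green_carton: Green carton, 70 x 120 x 45 mm, on the table to the right (-y); origin under its centre. Bystander.
- file: Small hand tool with yellow handle, 160 mm long, lying on the table beyond the board (+x). Bystander.

How it is judged:
By the outcome, as a careful person would: the job done as asked, in the order asked, and still so for the second after the job is handed in, with the robot touching nothing.
It also fails if it takes over 72 s, if anything falls off the work surface, if the arm or the gripper's body presses on something with over 40 N, if the wrist force passes 120 N, or if a joint passes its speed limit or range.

### The arm

A 6-joint arm with a two-finger parallel gripper is mounted at the origin on the work surface. World frame = base frame: x ahead of the robot, y to its left, z up, the work surface at z = 0. Lengths are in m, angles in rad, forces in N, time in s.
With the tool pointing down it reaches from about 0.35 to 0.85 m from the base axis. Payload 8.1 kg.
Tool frame: the origin (TCP) lies at the very end of the fingers, on their centre line; the grasp point (between the pads) lies 19 mm behind it; z points along the fingers, y is the line along which they close (so a half turn about z gives the same grasp; the last joint's range is limited). The gripper opens to 93 mm and grips with 3 to 60 N. Pads are 15 mm wide; open, the fingers measure 128 mm over their backs; the gripper's body (75 mm by 188 mm) begins 65 mm behind the grasp point.
Start: joints at [-0.085, 0.13, 1.488, -0, 1.523, -0.085], TCP at [0.6, 0, 0.219] pointing down, gripper open.
Joint ranges: [-2.96, 2.96], [-0.89, 2.26], [0.02, 2.5], [-1.34, 4.48], [0, 2.73], [-2.66, 2.66]. Speed limits (rad/s): [2.39, 2.39, 2.79, 3.14, 3.14, 3.14].

### API

Orientations are given as a rotation vector (axis times angle).
In Python, from plant import read_state, eyes, workorder gives the robot as it stands. The module is installed in compiled form; this text tells all that it offers.
- The arm moves only by the tool play_rows, never from a script. Its argument "targets" is one flat list of numbers, 4 for each row, row after row: the shift along the tool's x, y, z in cm, then the turn about the tool's z in degrees. In form: [dx, dy, dz, roll, dx, dy, dz, roll, ...]. A call has 1 to 8 rows; each row is the pose to reach, as a shift and turn from the pose commanded when the call began, along the tool's axes at that moment; what a row does not reach only later rows make up. A row lasts 1/12 s, in which the tool goes at most 41.7 mm and 7.16 degrees, less where a joint would pass 70% of its speed; a pose out of reach is approached as far as the arm can. A call with a gripper value outside its range is refused whole. "grip" is the finger opening in cm, from 0 to 9.3, set as the call begins (left out, the last holds). The fingers move at their own pace and stop on an object; "grip_force" is the grip in N (left out, the last holds). Time passes only in rows, so rows that repeat a pose let the fingers close. It gives the time, the measured TCP pose, the force, the opening and the grip force at its end, in the units of the state.
- read_state(): the state, without advancing time (a new reading comes with each control period).
- eyes.read_camera(name): name is "scene" or "side" or "wrist"; returns a dict with "image" (400x640x3 uint8, red, green, blue), "vfov" (degrees; the focal length in pixels is half the picture's height over the tangent of half this angle, whatever the lens; pixels are square), "cx", "cy" (the principal point, pixels), "cam_to_world" (4x4, takes a point from camera to world coordinates); the wrist camera has in their place "T_tool_cam" (4x4, takes a point from camera to tool coordinates, whose origin is the TCP and whose axes are the flange's). Camera axes: x right, y up, looking along -z (the intrinsics and any distortion apply to the point x, -y, -z); pixel columns grow to the right and rows downward; lengths in m; the calibration is good to about 2 mm. A picture is of the moment at which its call begins: read the wrist's pose just before it. There is no depth.
- workorder.close_job(): hands the job in; it is judged then, once.
The state is a dict: "t": time; "q": joint angles; "dq": joint speeds; "joint_torque": joint torques, N m; "tool_pos": TCP position; "orientation": TCP orientation; "force": force on the tool from outside, world axes, zero at the start; "wrist_torque": the same for the moment, N m; "opening": finger opening in m; "gripper_force": force on a finger pad.
Only numpy, scipy, OpenCV 4.12 (cv2) and the standard library are available. Lean on these libraries where they do the work, as an engineer would, in place of code of your own. Each camera call takes 0.05 s, during which the arm holds its last target. There are 200 camera calls.

## Working session

There is one attempt and no reset: what is moved stays moved. The work goes in short steps, Python scripts to look and compute and a tool call to move; the robot and the scene stay as the last step left them, time stands still between calls to the robot, and variables do not carry over. Pictures are saved under pics/ and viewed, at most 10 in all, crops included, and the job is handed in when it is done.

Besides the shell and the picture viewer there is one more tool, called in YAML: its name, and indented under it one key for each argument. play_rows: Moves the arm, as the interface text tells. Its arguments: {"type":"object","properties":{"targets":{"type":"array"},"grip":{"type":"number"},"grip_force":{"type":"number"}},"required":["targets"]}

```bash
mkdir -p pics
python3 - <<'E'
from plant import read_state, eyes
import cv2,numpy as np
s=read_state();print(s)
for n in("scene","side","wrist"):
    c=eyes.read_camera(n);cv2.imwrite(f"pics/{n}0.png",c["image"][:,:,::-1])
    print(n,{k:(np.round(v,4).tolist() if k!="image" else 0) for k,v in c.items()})
E
```

```text
{'t': 0.0, 'q': array([-8.54061692e-02,  1.31143966e-01,  1.48925019e+00, -9.04570833e-06,
        1.52300220e+00, -8.53823820e-02]), 'dq': array([-0.00019919,  0.00107335, -0.0004058 , -0.00149786, -0.00215881,
        0.00058603]), 'joint_torque': array([-1.61290725e-03, -5.59853125e+01, -4.91755986e+01,  7.67333270e-02,
        3.59135563e-02, -2.97389461e-04]), 'tool_pos': array([5.99441560e-01, 6.30283613e-05, 2.17613696e-01]), 'orientation': array([-2.22049564e+00, -2.22044380e+00,  1.83528894e-03]), 'force': array([ 0.1583856 , -0.15728779, -1.0682083 ]), 'wrist_torque': array([-0.08273042,  0.00609399,  0.08888457]), 'gripper_force': 0.0, 'opening': 0.0928023510295163}
scene {'image': 0, 'vfov': 47.5686, 'cx': 311.9184, 'cy': 199.6013, 'cam_to_world': [[-0.7722, -0.46, 0.4383, 1.1966], [0.6354, -0.5567, 0.5352, 0.7393], [-0.0021, 0.6918, 0.7221, 1.0769], [0.0, 0.0, 0.0, 1.0]]}
side {'image': 0, 'vfov': 50.3976, 'cx': 325.9542, 'cy': 195.0067, 'cam_to_world': [[0.7808, 0.3714, -0.5024, -0.0665], [-0.6245, 0.4883, -0.6095, -0.7688], [0.019, 0.7897, 0.6132, 0.862], [0.0, 0.0, 0.0, 1.0]]}
wrist {'image': 0, 'vfov': 64.583, 'cx': 314.1432, 'cy': 203.9136, 'T_tool_cam': [[0.0003, 0.9688, 0.2477, 0.0679], [1.0, -0.0004, 0.0004, -0.0006], [0.0005, 0.2477, -0.9688, -0.1657], [0.0, 0.0, 0.0, 1.0]]}
```

View pics/scene0.png

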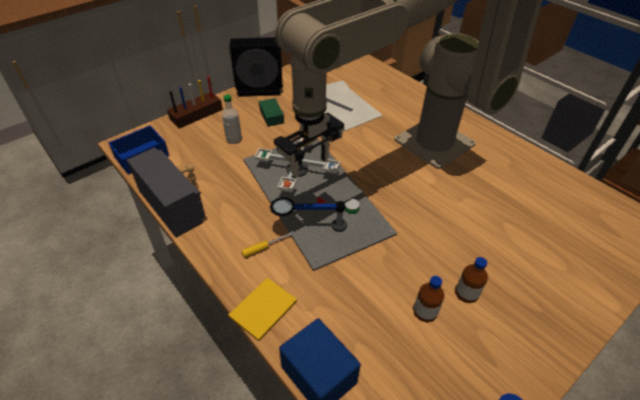

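View pics/side0.png

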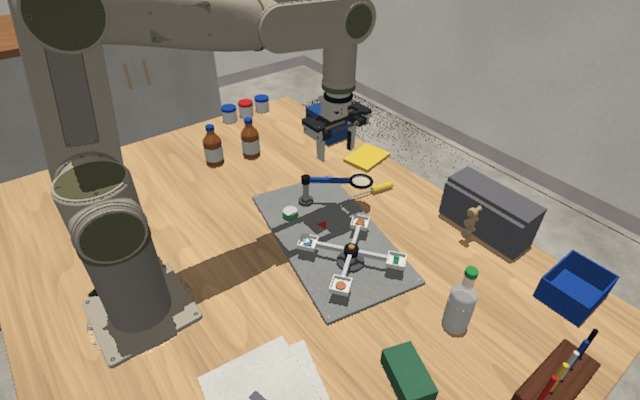

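The side view shows everything: stud about (351,248), green strip tray (396,261), red triangle (322,225), loupe pivot (305,181), lens (361,181), tin (290,214). I'll look closer to refine these.

```bash
cat > h.py <<'E'
import numpy as np, cv2
from plant import read_state, eyes
from scipy.spatial.transform import Rotation as R
def cam(n):
    s=read_state(); c=eyes.read_camera(n)
    if n=="wrist":
        T=np.eye(4);T[:3,:3]=R.from_rotvec(s["orientation"]).as_matrix();T[:3,3]=s["tool_pos"]
        c["cam_to_world"]=T@c["T_tool_cam"]
    return c
def pt(c,u,v,z):
    f=200/np.tan(np.radians(c["vfov"]/2));M=c["cam_to_world"]
    d=M[:3,:3]@np.array([(u-c["cx"])/f,-(v-c["cy"])/f,-1]);o=M[:3,3]
    return (o+d*(z-o[2])/d[2])[:2]
def proj(c,p):
    f=200/np.tan(np.radians(c["vfov"]/2));M=c["cam_to_world"]
    q=M[:3,:3].T@(np.array(p)-M[:3,3]);return c["cx"]-f*q[0]/q[2],c["cy"]+f*q[1]/q[2]
E
python3 - <<'E'
from h import *
c=cam("side");P=lambda u,v,z:np.round(pt(c,u,v,z),4)
for n,a in dict(stud=(351,246,.074),strip=(396,261,.05),red=(359,222,.05),coin=(341,286,.05),blue=(308,243,.05),tri=(322,225,.012),piv=(305,179,.112),lens=(361,181,.1)).items():print(n,P(*a))
im=c["image"][165:330,240:430,::-1];cv2.imwrite("pics/s1.png",cv2.resize(im,None,fx=3.6,fy=3.6,interpolation=cv2.INTER_CUBIC))
E
```

```text
stud [ 0.4952 -0.1957]
strip [ 0.569  -0.2915]
red [ 0.5954 -0.1187]
coin [ 0.4016 -0.2672]
blue [ 0.4272 -0.0982]
tri [ 0.5292 -0.031 ]
piv [0.5468 0.0764]
lens [ 0.6869 -0.0219]
```

View pics/s1.png

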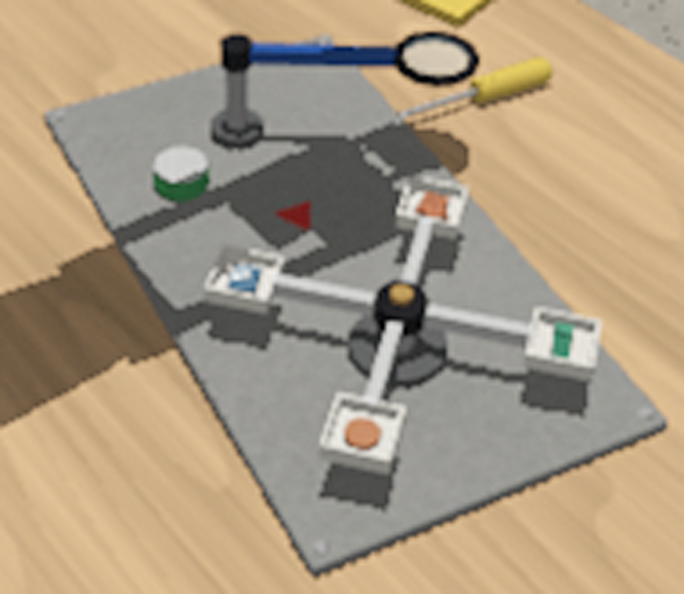

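View pics/wrist0.png

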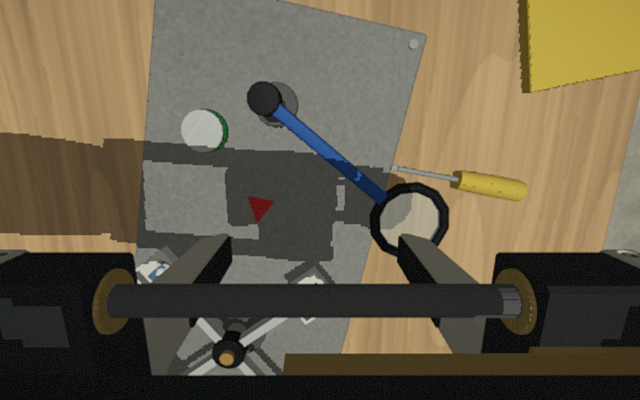

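The crop puts the pivot at (236,42), stud (402,293) and triangle left of the red sherd's tray. In the wrist picture: boss (264,97), stud (228,352), triangle tip (258,222), lens centre (410,218).

Run:
```python
from h import *
c=cam("wrist");P=lambda u,v,z:np.round(pt(c,u,v,z),4)
for n,a in dict(stud=(228,356,.074),piv=(263,97,.112),tip=(259,223,.012),tb1=(248,197,.012),tb2=(273,200,.012),lens=(410,218,.1),tin=(204,130,.024),blue=(158,273,.05)).items():print(n,P(*a))
s=cam("side")
for n,a in dict(stud=(240+402/3.6,165+290/3.6,.074),piv=(240+236/3.6,165+40/3.6,.112),tip=(240+277/3.6,165+214/3.6,.012),lens=(240+437/3.6,165+58/3.6,.1)).items():print(n,np.round(pt(s,*a),4))
sc=cam("scene")
cv2.imwrite("pics/sc1.png",cv2.resize(sc["image"][130:280,220:410,::-1],None,fx=3.6,fy=3.6,interpolation=cv2.INTER_CUBIC))
```

```text
stud [ 0.4996 -0.1922]
piv [0.5571 0.0885]
tip [ 0.5308 -0.0514]
tb1 [ 0.5189 -0.0185]
tb2 [ 0.5489 -0.0222]
lens [ 0.6885 -0.0181]
tin [0.4767 0.0604]
blue [ 0.4186 -0.0998]
stud [ 0.4977 -0.1955]
piv [0.5571 0.0876]
tip [ 0.5188 -0.0198]
lens [ 0.6875 -0.023 ]
```

View pics/sc1.png

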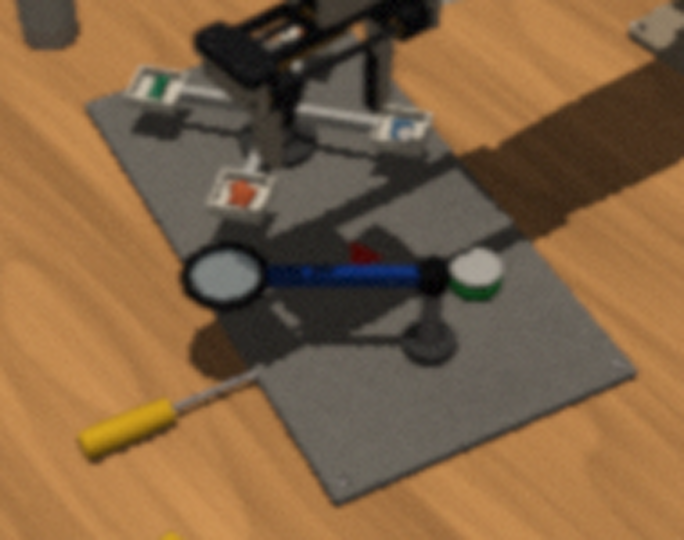

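```bash
cat >> h.py <<'E'
hub=np.array([.498,-.194]);piv=np.array([.557,.088])
def centre(th,clear=0,r=.065,sgn=1,a=.0175,b=.0075):
    t=np.radians(th);u=np.array([np.cos(t),np.sin(t)]);n=np.array([-u[1],u[0]])
    return hub+r*u-sgn*(.005+a*abs(n[0])+b*abs(n[1])+clear)*n
E
python3 - <<'E'
from h import *
s=cam("side")
print("water",pt(s,471,272,.19),pt(s,457,330,0),"carton",pt(s,409,372,.045))
c=centre(-53,.015);print("start",c,"tool shift cm",(c[1])*100,(c[0]-.6)*100)
p0=c
for th in range(-53,80,5):
    q=centre(th);print(th,np.round((q-p0)[::-1]*100,1))
E
```

```text
water [ 0.56229561 -0.49285474] [ 0.56148295 -0.50579681] carton [ 0.36912916 -0.5214372 ]
start [ 0.50637871 -0.26907501] tool shift cm -26.907500837126157 -9.36212919192302
-53 [0.9 1.2]
-48 [1.1 1.8]
-43 [1.4 2.4]
-38 [1.8 2.9]
-33 [2.2 3.5]
-28 [2.7 4. ]
-23 [3.2 4.4]
-18 [3.8 4.8]
-13 [4.5 5.1]
-8 [5.1 5.4]
-3 [5.8 5.6]
2 [6.4 5.7]
7 [6.9 5.8]
12 [7.3 5.9]
17 [7.8 5.9]
22 [8.2 5.9]
27 [8.7 5.8]
32 [9.2 5.8]
37 [9.7 5.6]
42 [10.2  5.5]
47 [10.7  5.3]
52 [11.2  5. ]
57 [11.7  4.7]
62 [12.1  4.3]
67 [12.6  3.9]
72 [12.9  3.4]
77 [13.3  2.9]
```

play_rows:
  targets: [-3.5, -1.2, 0, 0, -7.5, -2.5, 0, 0, -11.5, -4, 0, 0, -15.5, -5.4, 0, 0, -19.5, -6.8, 0, 0, -23.5, -8.2, 0, 0, -26.9, -9.4, 0, 0, -26.9, -9.4, 4, 0]
  grip: 0
  grip_force: 20

```text
t: 1.07
tool_pos: [0.5076, -0.2784, 0.1873]
orientation: [2.216, 2.204, 0.0]
force: [1.8, -0.2, 1.4]
opening: 0.0442
gripper_force: 0.0
```

play_rows:
  targets: [0, 0, 3, 0, 0, 0, 6, 0, 0, 0, 9, 0, 0, 0, 11, 0, 0, 0, 12.5, 0, 0, 0, 13.2, 0, 0, 0, 13.4, 0, 0, 0, 13.4, 0]

```text
t: 1.73
tool_pos: [0.506, -0.269, 0.0448]
orientation: [-2.221, -2.221, 0.0]
force: [0.4, 0.5, 0.3]
opening: 0.0006
gripper_force: 0.0
```

play_rows:
  targets: [0.5, 0.7, 0, 0, 0.9, 1.2, 0, 0, 1.1, 1.8, 0, 0, 1.4, 2.4, 0, 0, 1.8, 2.9, 0, 0, 2.2, 3.5, 0, 0, 2.7, 4.0, 0, 0, 3.2, 4.4, 0, 0]

```text
t: 2.4
tool_pos: [0.5507, -0.2364, 0.0446]
orientation: [2.221, 2.222, 0.0]
force: [-1.0, -0.2, -0.6]
opening: 0.0007
gripper_force: 0.5
```

```bash
cat > v.py <<'E'
from h import *
import sys
s=cam("side")
cv2.imwrite(sys.argv[1],cv2.resize(s["image"][165:330,240:430,::-1],None,fx=3.6,fy=3.6,interpolation=cv2.INTER_CUBIC))
im=cv2.cvtColor(s["image"],cv2.COLOR_RGB2HSV)
m=cv2.inRange(im,(70,90,60),(90,255,255));m[:,:320]=m[:,:320]*(np.arange(400)[:,None]>222);m[:160]=0;m[330:]=0;m[:,:250]=0;m[:,430:]=0
n,_,st,ce=cv2.connectedComponentsWithStats(m)
for i in range(1,n):
    if st[i,4]>8:
        p=pt(s,*ce[i],.054);d=p-hub;print(st[i,4],ce[i],p,"r",np.hypot(*d),"ang",np.degrees(np.arctan2(d[1],d[0])))
print(read_state()["tool_pos"],read_state()["force"])
E
python3 v.py pics/s2.png
```

```text
38 [391.65789474 241.76315789] [ 0.60834304 -0.2365773 ] r 0.11827262022688576 ang -21.099757359236808
[ 0.55119882 -0.23545099  0.04460229] [0.32714868 0.72504155 0.04211444]
```

play_rows:
  targets: [0.6, 0.4, 0, 0, 1.3, 0.7, 0, 0, 1.9, 1.0, 0, 0, 2.6, 1.2, 0, 0, 3.2, 1.3, 0, 0, 3.7, 1.4, 0, 0, 4.1, 1.5, 0, 0, 4.6, 1.5, 0, 0]

```text
t: 3.12
tool_pos: [0.5652, -0.1908, 0.0447]
orientation: [2.221, 2.221, -0.0]
force: [-0.1, -2.4, 0.3]
opening: 0.0004
gripper_force: 0.7
```

play_rows:
  targets: [0.4, 0, 0, 0, 0.9, -0.1, 0, 0, 1.4, -0.1, 0, 0, 1.9, -0.3, 0, 0, 2.4, -0.4, 0, 0, 2.9, -0.6, 0, 0, 3.4, -0.9, 0, 0, 3.9, -1.2, 0, 0]

```text
t: 3.78
tool_pos: [0.5528, -0.1514, 0.0447]
orientation: [2.221, 2.221, 0.0]
force: [0.2, -0.9, -0.7]
opening: 0.0005
gripper_force: 0.5
```

```bash
python3 v.py pics/s3.png
```

```text
9 [346.77777778 220.88888889] [ 0.56737713 -0.0969119 ] r 0.11932847656229793 ang 54.451191365308134
[ 0.55216661 -0.15043884  0.04442053] [ 0.45627133  0.41200204 -0.51354366]
```

View pics/s3.png

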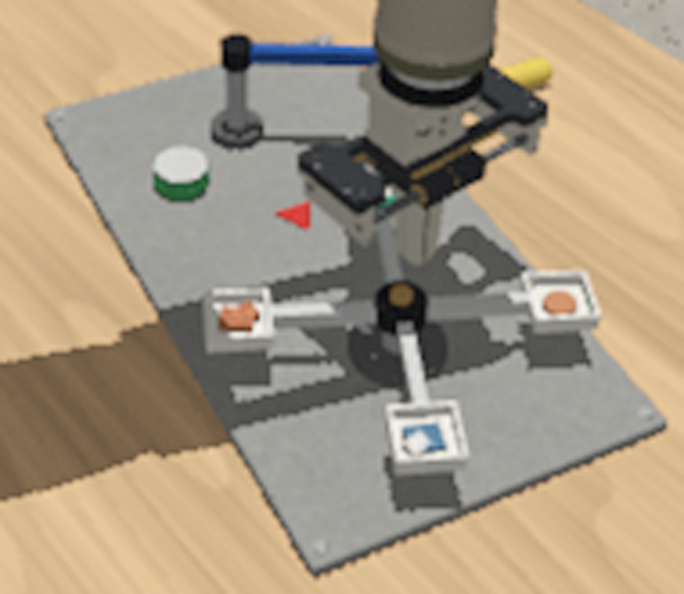

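The carousel has turned as planned: red sherd's tray now at left (239,318), coin right (560,302), china sherd at the bottom (425,440). The strip is nearing the view place behind the gripper.

play_rows:
  targets: [0.4, -0.4, 0, 0, 0.7, -0.6, 0, 0, 0.9, -0.8, 0, 0, 1.1, -1.1, 0, 0, 1.2, -1.3, 0, 0, 1.3, -1.4, 0, 0, 1.3, -1.4, 0, 0, 1.3, -1.4, 0, 0]

```text
t: 4.5
tool_pos: [0.5389, -0.1389, 0.0446]
orientation: [-2.221, -2.221, 0.0]
force: [-0.8, -0.4, -0.1]
opening: 0.0002
gripper_force: 0.0
```

play_rows:
  targets: [-0.8, 0.8, 0, 0, -0.8, 0.8, -3, 0, -0.8, 0.8, -7, 0, -0.8, 0.8, -11, 0, -3, -2, -14, 0, -6, -5, -15, 0, -9, -7, -15, 0, -9, -7, -15, 0]

```text
t: 5.17
tool_pos: [0.4664, -0.2342, 0.1966]
orientation: [2.223, 2.214, -0.003]
force: [-0.6, -0.1, -0.7]
opening: 0.0006
gripper_force: 0.0
```

```bash
python3 v.py pics/s4.png
python3 - <<'E'
from h import *
c=cam("wrist");cv2.imwrite("pics/w4.png",c["image"][:,:,::-1])
E
```

```text
40 [334.75 222.75] [ 0.53471918 -0.08205981] r 0.11780875932331678 ang 71.83921375450157
[ 0.46757687 -0.23193991  0.19563475] [0.38284428 0.3500941  0.66230103]
```

View pics/w4.png

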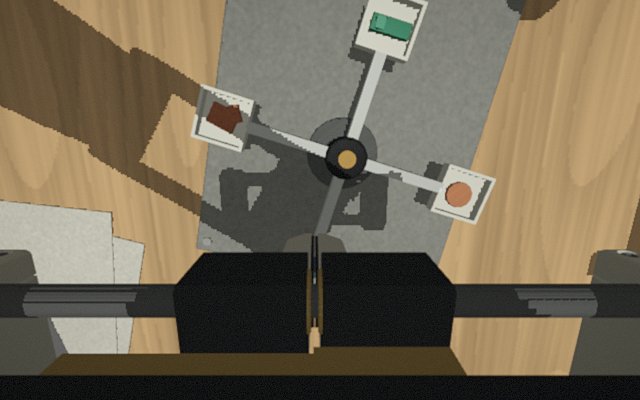

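The strip tray stands at (392,28), hub (347,159), coin tray (463,193), red sherd tray (223,118). A higher view that includes the triangle and the pivot will give the remaining angle.

play_rows:
  targets: [2, 1, -3, 0, 4, 2, -6, 0, 6, 3, -10, 0, 7, 3, -14, 0, 7, 3, -14, 0, 7, 3, -14, 0]

```text
t: 5.77
tool_pos: [0.5012, -0.1576, 0.338]
orientation: [2.214, 2.221, 0.004]
force: [0.5, -0.2, -1.0]
opening: 0.0008
gripper_force: 0.0
```

Run:
```python
from h import *
c=cam("wrist");cv2.imwrite("pics/w5.png",c["image"][:,:,::-1])
np.savez("w5.npz",M=c["cam_to_world"],v=c["vfov"],cx=c["cx"],cy=c["cy"],image=c["image"])
```

```text
(no output)
```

View pics/w5.png

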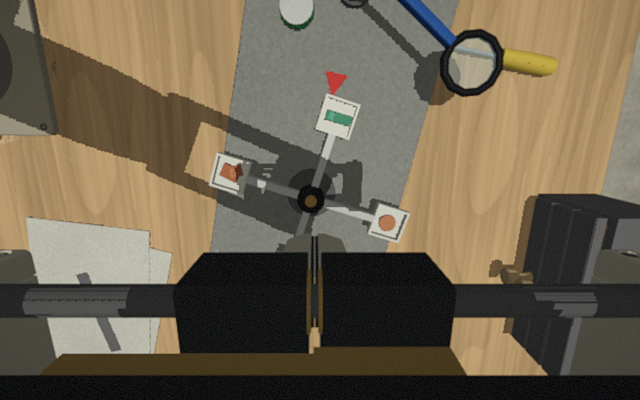

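Now triangle at (335,82), strip tray (338,117), stud (311,201), red-sherd tray (230,173), coin tray (389,222), lens (471,62). I'll extract them precisely.

Run:
```python
from h import *
d=np.load("w5.npz");c=dict(cam_to_world=d["M"],vfov=float(d["v"]),cx=float(d["cx"]),cy=float(d["cy"]));im=d["image"]
hsv=cv2.cvtColor(im,cv2.COLOR_RGB2HSV)
W=lambda u,v,z:pt(c,u,v,z)
def comp(m,box):
    x0,y0,x1,y1=box;k=np.zeros_like(m);k[y0:y1,x0:x1]=m[y0:y1,x0:x1];return k
tri=comp(cv2.inRange(hsv,(0,150,100),(10,255,255))|cv2.inRange(hsv,(170,150,100),(180,255,255)),(320,60,355,100))
a,T=cv2.minEnclosingTriangle(cv2.findNonZero(tri));print("tri",T.reshape(3,2).round(1).tolist())
Tw=np.array([W(*q,.012) for q in T.reshape(3,2)]);print(Tw.round(4))
stud=comp(cv2.inRange(hsv,(10,100,60),(30,255,255)),(300,190,322,212))
q=cv2.findNonZero(stud).reshape(-1,2).mean(0);H=W(*q,.074);print("stud",q,H)
for n,b in dict(strip=(312,90,364,142),coin=(362,198,415,246)).items():
    m=comp(cv2.inRange(hsv,(0,0,170),(180,50,255)),b)
    nn,l,st,ce=cv2.connectedComponentsWithStats(m);i=1+np.argmax(st[1:,4])
    r=cv2.minAreaRect(cv2.findNonZero((l==i).astype('uint8')));p=W(*r[0],.062);e=p-H
    print(n,r,p,"r",np.hypot(*e),"ang",np.degrees(np.arctan2(e[1],e[0])))
# board edges
g=hsv
def edge(rows,rng,left):
    P=[]
    for v in rows:
        s=im[v,:,0].astype(int)-im[v,:,2]; xs=[u for u in range(*rng)]
        k=np.array([s[u] for u in xs])<25
        P.append(W(xs[np.argmax(k)] if left else xs[len(k)-1-np.argmax(k[::-1])],v,.012))
    P=np.array(P);vx=cv2.fitLine(P.astype('f'),cv2.DIST_HUBER,0,.0005,.01).ravel();return np.degrees(np.arctan2(vx[1],vx[0])),vx[2:]
print("Ledge",edge(range(5,90,3),(200,280),True));print("Redge",edge(range(120,240,3),(380,450),False))
cen=Tw.mean(0)-H;print("tri centroid ang",np.degrees(np.arctan2(cen[1],cen[0])),np.hypot(*cen))
```

```text
tri [[331.6000061035156, 95.19999694824219], [347.0, 75.5], [324.79998779296875, 70.30000305175781]]
[[ 0.5275 -0.0505]
 [ 0.5494 -0.0232]
 [ 0.5171 -0.0164]]
stud [310.46788991 200.80733945] [ 0.49681275 -0.19553106]
strip ((335.9499816894531, 120.14999389648438), (36.049964904785156, 45.853031158447266), 18.434947967529297) [ 0.53107062 -0.08632602] r 0.11445235999107951 ang 72.58324157243221
coin ((383.1120910644531, 221.56170654296875), (45.420650482177734, 32.22105407714844), 17.52556800842285) [ 0.6030551  -0.22955559] r 0.11155762961472097 ang -17.757867359612835
Ledge (np.float32(78.282166), array([0.39476755, 0.01343637], dtype=float32))
Redge (np.float32(82.277725), array([ 0.6529097 , -0.15436214], dtype=float32))
tri centroid ang 78.21910477198944 0.16909052695772453
```

play_rows:
  targets: [1, 3, 3, 0, 2, 5, 6, 0, 2, 5, 10, 0, 2, 5, 14, 0, 2, 5, 18, 0, 2, 5, 22, 0, 2, 5, 25, 0, 2, 5, 25, 0]

```text
t: 6.48
tool_pos: [0.5416, -0.1363, 0.0739]
orientation: [-2.211, -2.21, 0.011]
force: [-0.5, 0.8, -0.6]
opening: 0.0005
gripper_force: 0.0
```

play_rows:
  targets: [0, 0, 2, 0, 0, 0, 3.5, 0, 0, 0, 4, 0, 0, 0, 4, 0, 0, 0, 4, 0]

```text
t: 6.9
tool_pos: [0.5492, -0.139, 0.0454]
orientation: [2.221, 2.221, 0.0]
force: [1.0, -0.8, 0.3]
opening: 0.0005
gripper_force: 0.0
```

play_rows:
  targets: [0.1, -0.5, 0, 0, 0.2, -0.8, 0, 0, 0.3, -1.0, 0, 0, 0.35, -1.2, 0, 0, 0.4, -1.4, 0, 0, 0.45, -1.55, 0, 0, 0.45, -1.55, 0, 0, 0.45, -1.55, 0, 0]

```text
t: 7.57
tool_pos: [0.5333, -0.1344, 0.0446]
orientation: [-2.221, -2.221, 0.0]
force: [0.2, 0.1, 0.5]
opening: 0.0004
gripper_force: 0.1
```

play_rows:
  targets: [-0.3, 1.2, 0, 0, -0.3, 1.2, -3, 0, -0.3, 1.2, -7, 0, -0.3, 1.2, -11, 0, -1, 0, -15, 0, -2, -2, -19, 0, -2.4, -3.4, -23, 0, -2.4, -3.4, -27, 0]

```text
t: 8.23
tool_pos: [0.4973, -0.1589, 0.3121]
orientation: [-2.221, -2.219, 0.002]
force: [0.2, -0.4, -0.5]
opening: 0.0004
gripper_force: 0.0
```

play_rows:
  targets: [0, 0, -2, 0, 0, 0, -2, 0, 0, 0, -2, 0]

```text
t: 8.48
tool_pos: [0.5003, -0.1588, 0.3324]
orientation: [2.22, 2.219, 0.002]
force: [0.3, 0.4, -0.5]
opening: 0.0005
gripper_force: 0.0
```

```bash
cat > m.py <<'E'
from h import *
c=cam("wrist");im=c["image"];cv2.imwrite("pics/w6.png",im[:,:,::-1]);hsv=cv2.cvtColor(im,cv2.COLOR_RGB2HSV);W=lambda u,v,z:pt(c,u,v,z)
print(read_state()["tool_pos"])
H=np.array([.4970,-.1952])
for n,t in dict(strip=78.2,coin=-11.8,red=168.2).items():
    g=H+.12*np.array([np.cos(np.radians(t)),np.sin(np.radians(t))]);u,v=map(int,proj(c,(*g,.062)))
    m=cv2.inRange(hsv,(0,0,120 if n=="red" else 170),(180,50,255));k=np.zeros_like(m);k[max(v-30,0):v+30,u-30:u+30]=m[max(v-30,0):v+30,u-30:u+30]
    nn,l,st,ce=cv2.connectedComponentsWithStats(k);i=1+np.argmax(st[1:,4])
    r=cv2.minAreaRect(cv2.findNonZero((l==i).astype('uint8')));p=W(*r[0],.062);e=p-H
    print(n,r,p,"r",np.hypot(*e),"ang",np.degrees(np.arctan2(e[1],e[0])),"goal",t)
m=cv2.inRange(hsv,(70,80,40),(90,255,255));g=H+.12*np.array([.2045,.979]);u,v=map(int,proj(c,(*g,.055)));k=np.zeros_like(m);k[v-25:v+25,u-25:u+25]=m[v-25:v+25,u-25:u+25]
r=cv2.minAreaRect(cv2.findNonZero(k));p=W(*r[0],.055);print("strip obj",r,p,"view",g)
E
python3 m.py
```

```text
[ 0.49961197 -0.15841256  0.33031135]
strip ((329.9069519042969, 118.13766479492188), (36.83403015136719, 48.152618408203125), 13.495734214782715) [ 0.52119186 -0.084988  ] r 0.11283585609691377 ang 77.61974799772194 goal 78.2
coin ((387.47650146484375, 215.60589599609375), (46.53158950805664, 32.64803695678711), 12.528807640075684) [ 0.60562154 -0.22017525] r 0.11145583303060073 ang -12.948902726880478 goal -11.8
red ((224.77613830566406, 180.28713989257812), (29.470684051513672, 35.33911895751953), 9.865806579589844) [ 0.37556993 -0.16869246] r 0.12428963180345998 ang 167.68580995326377 goal 168.2
strip obj ((332.0961608886719, 114.51922607421875), (25.8873291015625, 9.60969066619873), 11.309932708740234) [ 0.52443614 -0.08018787] view [ 0.52154 -0.07772]
```

```bash
cat > fit.py <<'E'
from h import *
from scipy.optimize import minimize
def fit(c,trays=(0,-90,90)):
    g=cv2.GaussianBlur(c["image"],(0,0),1.0).astype(np.float32)
    G=sum(np.hypot(cv2.Sobel(g[...,i],5,1,0),cv2.Sobel(g[...,i],5,0,1)) for i in range(3));G=np.minimum(G,500)
    def sample(P):
        P=np.array([proj(c,p) for p in P],np.float32);return cv2.remap(G,P[:,:1],P[:,1:],cv2.INTER_LINEAR).mean()
    L=np.linspace(-.024,.024,25)
    sq=np.concatenate([np.c_[np.full(25,.12+s*w),L] for s in(-1,1) for w in(.024,)]+[np.c_[.12+L,np.full(25,s*w)] for s in(-1,1) for w in(.024,)])
    arm=np.concatenate([np.c_[np.linspace(.03,.09,40),np.full(40,s*.005)] for s in(-1,1)])
    loc=np.concatenate([sq,arm])
    def car(v):
        s=0
        for o in trays:
            t=np.radians(v[2]+o);Q=loc@np.array([[np.cos(t),np.sin(t)],[-np.sin(t),np.cos(t)]])+v[:2]/100
            s+=sample(np.c_[Q,np.full(len(Q),.062)])
        return -s
    best=lambda f,x0,st:minimize(f,x0,method="Nelder-Mead",options=dict(initial_simplex=np.vstack([x0]+[np.array(x0)+np.eye(len(x0))[i]*st[i] for i in range(len(x0))]),xatol=.002,fatol=.01))
    R1=min((best(car,[49.7,-19.5,a],[.3,.3,1.]) for a in(75,77,78.5,80)),key=lambda r:r.fun)
    k=np.linspace(0,1,30)[:,None];V=np.array([[.15,0],[.18,.0155],[.18,-.0155]]);tr=np.concatenate([V[i]*(1-k)+V[i-1]*k for i in range(3)])
    def tri(v):
        t=np.radians(v[2]);Q=tr@np.array([[np.cos(t),np.sin(t)],[-np.sin(t),np.cos(t)]])+v[:2]/100
        return -sample(np.c_[Q,np.full(len(Q),.012)])
    R2=min((best(tri,[49.7,-19.5,a],[.3,.3,1.]) for a in(75,77,78.5,80)),key=lambda r:r.fun)
    hx,hy=R1.x[:2];R3=best(lambda v:tri([hx,hy,v[0]]),[78.],[1.])
    print("carousel",R1.x,R1.fun,"triangle free",R2.x,R2.fun,"tri at hub",R3.x,R3.fun)
E
python3 - <<'E'
from fit import *
fit(cam("wrist"))
d=np.load("w5.npz");fit(dict(cam_to_world=d["M"],vfov=float(d["v"]),cx=float(d["cx"]),cy=float(d["cy"]),image=d["image"]))
E
```

```text
Traceback (most recent call last):
  File "fit.py", line 25, in fit
    hx,hy=R1.x[:2];R3=best(lambda v:tri([hx,hy,v[0]]),[78.],[1.])
                      ~~~~^^^^^^^^^^^^^^^^^^^^^^^^^^^^^^^^^^^^^^^
  File "fit.py", line 18, in <lambda>
    best=lambda f,x0,st:minimize(f,x0,method="Nelder-Mead",options=dict(initial_simplex=np.vstack([x0]+[np.array(x0)+np.eye(len(x0))[i]*st[i] for i in range(len(x0))]),xatol=.002,fatol=.01))
                        ~~~~~~~~^^^^^^^^^^^^^^^^^^^^^^^^^^^^^^^^^^^^^^^^^^^^^^^^^^^^^^^^^^^^^^^^^^^^^^^^^^^^^^^^^^^^^^^^^^^^^^^^^^^^^^^^^^^^^^^^^^^^^^^^^^^^^^^^^^^^^^^^^^^^^^^^^^^^^^^^^^^^^^
  File "fit.py", line 25, in <lambda>
    hx,hy=R1.x[:2];R3=best(lambda v:tri([hx,hy,v[0]]),[78.],[1.])
                                    ~~~^^^^^^^^^^^^^^
  File "fit.py", line 22, in tri
    t=np.radians(v[2]);Q=tr@np.array([[np.cos(t),np.sin(t)],[-np.sin(t),np.cos(t)]])+v[:2]/100
                                                                                     ~~~~~^~~~
TypeError: unsupported operand type(s) for /: 'list' and 'int'
```

```bash
sed -i 's/tri(\[hx,hy,v\[0\]\])/tri(np.array([hx,hy,v[0]]))/' fit.py
python3 - <<'E'
from fit import *
fit(cam("wrist"))
d=np.load("w5.npz");fit(dict(cam_to_world=d["M"],vfov=float(d["v"]),cx=float(d["cx"]),cy=float(d["cy"]),image=d["image"]))
E
```

```text
carousel [ 49.69141632 -19.6015518   77.36528975] -1046.55908203125 triangle free [ 49.83434433 -19.67562262  78.77735269] -406.07513427734375 tri at hub [78.22924805] -401.8819580078125
carousel [ 49.67319999 -19.62112259  72.25450546] -1123.02294921875 triangle free [ 49.63309983 -19.63197999  78.02762638] -409.7508544921875 tri at hub [78.16796875] -408.6432800292969
```

play_rows:
  targets: [1, 3, 3, 0, 2, 5, 6, 0, 2, 5, 10, 0, 2, 5, 14, 0, 2, 5, 18, 0, 2, 5, 22, 0, 2, 5, 25, 0, 2, 5, 25, 0]

```text
t: 9.3
tool_pos: [0.5425, -0.1358, 0.0708]
orientation: [-2.211, -2.211, 0.011]
force: [-0.9, 0.1, -0.2]
opening: 0.0003
gripper_force: 0.0
```

play_rows:
  targets: [0, 0, 2, 0, 0, 0, 3.5, 0, 0, 0, 4, 0, 0, 0, 4, 0, 0, 0, 4, 0]

```text
t: 9.72
tool_pos: [0.55, -0.1385, 0.042]
orientation: [2.221, 2.221, 0.0]
force: [-1.1, -0.1, 0.2]
opening: 0.0006
gripper_force: 0.0
```

play_rows:
  targets: [0.2, -0.7, 0, 0, 0.4, -1.3, 0, 0, 0.45, -1.5, 0, 0, 0.47, -1.56, 0, 0, 0.47, -1.61, 0, 0, 0.47, -1.66, 0, 0, 0.47, -1.66, 0, 0, 0.47, -1.66, 0, 0]

```text
t: 10.38
tool_pos: [0.5333, -0.1338, 0.0412]
orientation: [2.221, 2.221, 0.0]
force: [1.6, -0.8, 0.9]
opening: 0.0004
gripper_force: 0.4
```

play_rows:
  targets: [-0.32, 1.31, 0, 0, -0.32, 1.31, -3, 0, -0.32, 1.31, -7, 0, -0.32, 1.31, -11, 0, -1, 0, -15, 0, -2, -2, -19, 0, -2.42, -3.29, -23, 0, -2.42, -3.29, -27, 0]

```text
t: 11.05
tool_pos: [0.4981, -0.1585, 0.3086]
orientation: [-2.222, -2.219, 0.002]
force: [-0.1, -0.3, -0.1]
opening: 0.0007
gripper_force: 0.0
```

play_rows:
  targets: [0, 0, -2, 0, 0, 0, -2, 0, 0, 0, -2, 0]

```text
t: 11.3
tool_pos: [0.501, -0.1583, 0.3288]
orientation: [2.22, 2.219, 0.002]
force: [-0.2, -0.6, -1.0]
opening: 0.0005
gripper_force: 0.0
```

```bash
python3 -c "
from fit import *
fit(cam('wrist'))"; python3 v.py pics/s7.png
```

```text
carousel [ 49.68498663 -19.60553574  77.48428765] -1043.0721435546875 triangle free [ 49.60758264 -19.64005872  77.99021694] -406.2939147949219 tri at hub [78.23046875] -402.0167236328125
39 [331.46153846 223.56410256] [ 0.52503059 -0.07904389] r 0.1180913207095427 ang 76.76793523646595
[ 0.49984323 -0.15767422  0.32552785] [-0.29208757  0.27512526 -0.73076777]
```

play_rows:
  targets: [1, 3, 3, 0, 2, 5, 6, 0, 2, 5, 10, 0, 2, 5, 14, 0, 2, 5, 18, 0, 2, 5, 22, 0, 2, 5, 25, 0, 2, 5, 25, 0]

```text
t: 12.07
tool_pos: [0.5429, -0.1352, 0.0668]
orientation: [-2.21, -2.211, 0.012]
force: [-1.4, 1.0, -1.2]
opening: 0.0003
gripper_force: 0.0
```

play_rows:
  targets: [0, 0, 1, 0, 0, 0, 2.5, 0, 0, 0, 3.2, 0, 0, 0, 3.2, 0, 0, 0, 3.2, 0]

```text
t: 12.48
tool_pos: [0.5509, -0.1381, 0.0464]
orientation: [2.221, 2.221, 0.001]
force: [0.7, 0.1, 0.4]
opening: 0.0001
gripper_force: 0.0
```

play_rows:
  targets: [0.2, -0.8, 0, 0, 0.35, -1.4, 0, 0, 0.4, -1.6, 0, 0, 0.43, -1.72, 0, 0, 0.44, -1.8, 0, 0, 0.45, -1.87, 0, 0, 0.45, -1.87, 0, 0, 0.45, -1.87, 0, 0]

```text
t: 13.15
tool_pos: [0.5318, -0.1335, 0.0455]
orientation: [2.221, 2.221, 0.0]
force: [1.6, -0.0, 0.9]
opening: 0.0005
gripper_force: 0.4
```

play_rows:
  targets: [-0.32, 1.31, 0, 0, -0.32, 1.31, -3, 0, -0.32, 1.31, -7, 0, -0.32, 1.31, -11, 0, -1, 0, -15, 0, -2, -2, -19, 0, -2.4, -3.2, -23, 0, -2.4, -3.2, -27, 0]

```text
t: 13.82
tool_pos: [0.4975, -0.1579, 0.3132]
orientation: [-2.222, -2.219, 0.002]
force: [0.5, -0.3, 0.5]
opening: 0.0004
gripper_force: 0.0
```

play_rows:
  targets: [0, 0, -2, 0, 0, 0, -2, 0, 0, 0, -2, 0]

```text
t: 14.07
tool_pos: [0.5003, -0.1577, 0.3334]
orientation: [2.22, 2.219, 0.002]
force: [0.6, -0.1, -0.9]
opening: 0.0004
gripper_force: 0.0
```

```bash
python3 -c "
from fit import *
fit(cam('wrist'));print(read_state()['tool_pos'])"
```

```text
carousel [ 49.67785607 -19.60069504  78.50756959] -1035.723876953125 triangle free [ 49.83943493 -19.68261787  78.76967536] -409.9638366699219 tri at hub [78.1875] -404.2083740234375
[ 0.49968773 -0.15734706  0.33130148]
```

play_rows:
  targets: [3, 2, 0, 0, 6, 4, 0, 0, 9, 6, 0, 0, 12, 8, 0, 0, 15, 10, 0, 0, 18, 12, 0, 0, 21, 14, 0, 0, 22.1, 14.7, 0, 0]

```text
t: 14.78
tool_pos: [0.6471, 0.068, 0.3275]
orientation: [-2.214, -2.222, 0.005]
force: [-0.2, -0.2, 0.3]
opening: 0.0006
gripper_force: 0.0
```

play_rows:
  targets: [0, 0, 1, 0, 0, 0, 4, 0, 0, 0, 7, 0, 0, 0, 10, 0, 0, 0, 13, 0, 0, 0, 15, 0, 0, 0, 15, 0]

```text
t: 15.37
tool_pos: [0.6414, 0.0626, 0.1727]
orientation: [-2.216, -2.214, 0.016]
force: [-1.1, -0.8, -0.4]
opening: 0.0002
gripper_force: 0.0
```

Run:
```python
from h import *
s=cam("side");sc=cam("scene");print(read_state()["tool_pos"])
for n,c in(("side",s),("scene",sc)):
    hsv=cv2.cvtColor(c["image"],cv2.COLOR_RGB2HSV);m=cv2.inRange(hsv,(108,130,40),(125,255,255))
    k=np.zeros_like(m);u,v=map(int,proj(c,(.62,.035,.1)));k[v-25:v+25,u-45:u+45]=m[v-25:v+25,u-45:u+45]
    nn,l,st,ce=cv2.connectedComponentsWithStats(k);i=1+np.argmax(st[1:,4]);p=pt(c,*ce[i],.1)-piv;print(n,st[i],p,np.hypot(*p),np.degrees(np.arctan2(p[1],p[0])))
def lc(th,clear=0,r=.085):
    t=np.radians(th);u=np.array([np.cos(t),np.sin(t)]);n=np.array([-u[1],u[0]])
    return piv+r*u+(.006+.0175*abs(n[0])+.0075*abs(n[1])+clear)*n
p0=np.array([.6467,.0632]);print([ (th,*np.round((lc(th)-p0)[::-1]*100,1).tolist()) for th in np.arange(-39.8,-103,-4)])
```

```text
[0.64487007 0.06288092 0.17960888]
side [309 178  42   5 184] [ 0.05522824 -0.04667077] 0.07230712223057567 -40.19956875681795
scene [295 204  41   6 177] [ 0.05767786 -0.04590622] 0.07371646022870902 -38.5165277618167
[(np.float64(-39.8), -1.2, -1.0), (np.float64(-43.8), -1.7, -1.2), (np.float64(-47.8), -2.2, -1.5), (np.float64(-51.8), -2.7, -1.8), (np.float64(-55.8), -3.2, -2.2), (np.float64(-59.8), -3.6, -2.5), (np.float64(-63.8), -4.0, -3.0), (np.float64(-67.8), -4.4, -3.4), (np.float64(-71.8), -4.8, -3.9), (np.float64(-75.8), -5.2, -4.5), (np.float64(-79.8), -5.5, -5.0), (np.float64(-83.8), -5.7, -5.6), (np.float64(-87.8), -5.9, -6.3), (np.float64(-91.8), -6.1, -6.9), (np.float64(-95.8), -6.2, -7.4), (np.float64(-99.8), -6.3, -8.0)]
```

play_rows:
  targets: [0, 0, 3, 0, 0, 0, 6, 0, 0, 0, 8, 0, 0, 0, 9.3, 0, 0, 0, 9.3, 0, 0, 0, 9.3, 0]

```text
t: 15.97
tool_pos: [0.6472, 0.0635, 0.0901]
orientation: [2.221, 2.221, 0.001]
force: [0.6, 0.2, 0.3]
opening: 0.0003
gripper_force: 0.0
```

play_rows:
  targets: [-0.6, -0.5, 0.4, 0, -1.2, -1.0, 0.4, 0, -1.7, -1.2, 0.4, 0, -2.2, -1.5, 0.4, 0, -2.7, -1.8, 0.4, 0, -3.2, -2.2, 0.4, 0, -3.6, -2.5, 0.4, 0, -4.0, -3.0, 0.4, 0]

```text
t: 16.63
tool_pos: [0.6166, 0.0231, 0.0851]
orientation: [2.221, 2.221, 0.001]
force: [1.0, 2.4, 0.6]
opening: 0.0004
gripper_force: 0.6
```

play_rows:
  targets: [-0.4, -0.4, 0, 0, -0.8, -0.9, 0, 0, -1.2, -1.5, 0, 0, -1.5, -2.0, 0, 0, -1.7, -2.6, 0, 0, -1.9, -3.2, 0, 0, -2.0, -3.5, 0, 0, -2.0, -3.6, 0, 0]

```text
t: 17.3
tool_pos: [0.5801, 0.0034, 0.0849]
orientation: [2.222, 2.221, -0.001]
force: [0.5, -1.3, -0.4]
opening: 0.0004
gripper_force: 0.5
```

play_rows:
  targets: [-0.1, -0.3, 0, 0, -0.2, -0.6, 0, 0, -0.25, -0.9, 0, 0, -0.3, -1.1, 0, 0, -0.3, -1.3, 0, 0, -0.3, -1.4, 0, 0, -0.3, -1.4, 0, 0]

```text
t: 17.88
tool_pos: [0.5665, 0.0006, 0.0849]
orientation: [-2.221, -2.221, 0.0]
force: [0.6, -1.4, 0.5]
opening: 0.0001
gripper_force: 0.1
```

play_rows:
  targets: [0, -0.1, 0, 0, 0, -0.2, 0, 0, 0, -0.2, 0, 0]

```text
t: 18.13
tool_pos: [0.5646, 0.0007, 0.0849]
orientation: [-2.221, -2.221, 0.0]
force: [0.6, 0.3, -0.5]
opening: 0.0005
gripper_force: 0.3
```

play_rows:
  targets: [0, -0.1, 0, 0, 0, -0.2, 0, 0, 0, -0.2, 0, 0]

```text
t: 18.38
tool_pos: [0.5626, 0.0007, 0.0849]
orientation: [-2.221, -2.221, 0.0]
force: [0.1, -0.8, -0.6]
opening: 0.0007
gripper_force: 0.3
```

play_rows:
  targets: [0, -0.1, 0, 0, 0, -0.1, 0, 0]

```text
t: 18.55
tool_pos: [0.5619, 0.0007, 0.085]
orientation: [2.221, 2.221, 0.001]
force: [1.8, 0.7, -0.3]
opening: 0.0006
gripper_force: 1.0
```

play_rows:
  targets: [0, -0.1, 0, 0, 0, -0.1, 0, 0]

```text
t: 18.72
tool_pos: [0.5617, 0.0007, 0.0852]
orientation: [2.22, 2.22, 0.003]
force: [6.5, 0.6, -3.6]
opening: 0.0005
gripper_force: 3.0
```

play_rows:
  targets: [0, -0.1, 0, 0, 0, -0.1, 0, 0]

```text
t: 18.88
tool_pos: [0.5616, 0.0006, 0.0854]
orientation: [2.22, 2.219, 0.005]
force: [10.6, 0.4, -5.5]
opening: 0.0002
gripper_force: 4.9
```

play_rows:
  targets: [0, -0.1, 0, 0, 0, -0.1, 0, 0]

```text
t: 19.05
tool_pos: [0.5615, 0.0006, 0.0855]
orientation: [2.219, 2.218, 0.007]
force: [16.1, 1.2, -10.1]
opening: 0.0005
gripper_force: 7.1
```

The force builds with no further motion, so the arm is on its stop. Backing off.

play_rows:
  targets: [0, 0.6, 0, 0, 0, 1.5, 0, 0, 0, 3, 0, 0, 0, 3, -3, 0, 0, 3, -7, 0, 0, 3, -11, 0, 0, 3, -15, 0, 0, 3, -19, 0]

```text
t: 19.72
tool_pos: [0.5879, 0.0006, 0.2765]
orientation: [-2.221, -2.221, 0.002]
force: [1.0, -1.0, 0.0]
opening: 0.0005
gripper_force: 0.0
```

play_rows:
  targets: [-4, -2, 0, 0, -8, -4, -2, 0, -12, -6, -4, 0, -15, -8, -5, 0, -15, -8, -5, 0, -15, -8, -5, 0]

```text
t: 20.22
tool_pos: [0.5077, -0.1522, 0.3268]
orientation: [2.224, 2.215, -0.0]
force: [0.2, 0.3, 0.1]
opening: 0.0004
gripper_force: 0.0
```

Run:
```python
from fit import *
w=cam("wrist");s=cam("side");print(read_state()["tool_pos"],read_state()["force"])
fit(w,(-90,90))
a=cv2.resize(w["image"][:250,120:520],None,fx=1.4,fy=1.4);b=cv2.resize(s["image"][165:330,240:430],None,fx=1.2,fy=1.2)
b=cv2.copyMakeBorder(b,0,a.shape[0]-b.shape[0],0,0,cv2.BORDER_CONSTANT)
cv2.imwrite("pics/f.png",np.hstack([a,b])[:,:,::-1])
```

```text
[ 0.50861332 -0.1492986   0.32466697] [-0.04623705  0.28831289  0.24373989]
carousel [ 49.65633324 -19.63183527  78.36987264] -669.5389404296875 triangle free [ 49.54737728 -19.5755587   78.02530735] -329.6756591796875 tri at hub [78.359375] -328.5400085449219
```

View pics/f.png

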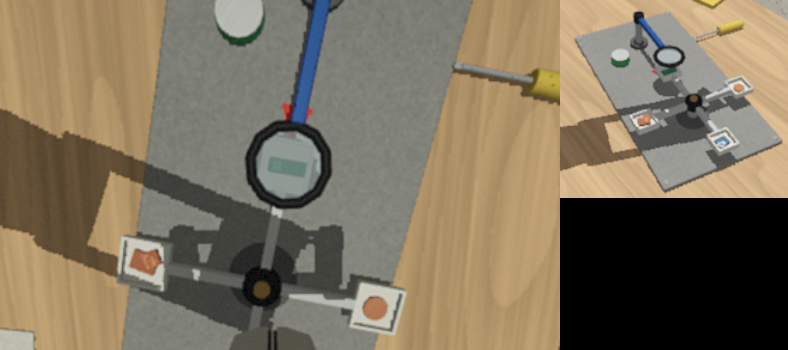

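The picture shows the lens (289,164) centred over the strip (288,166), the triangle behind the arm, and the finds, tin and file in place. The carousel angle is 78.4° against a goal of 78.2–78.4°, and the hand is clear. Handing in.

```bash
python3 -c "
from plant import workorder
print(workorder.close_job())"
```

```text
the job is handed in; nothing more can be done
None
```

The job is handed in: the green strip's tray stands at the viewing place, within about 0.2° by camera. The loupe is on its stop with the lens over the strip, the hand is clear, and the arm used about 20 s of the 72 s; no verdict came back.

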